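# Pack the glaze-test caddy and leave the kiln props

## Robot

A 6-joint arm with a two-finger parallel gripper is mounted at the origin on a cart in front of the work surface, level with it; the furniture and walls round the work are solid. World frame = base frame: x ahead of the robot, y to its left, z up, the work surface at z = 0. Lengths are in mm, angles in rad, forces in N, time in s.
With the tool pointing down it reaches from about 350 to 975 mm from the base axis. Payload 7.1 kg.
Tool frame: the origin (TCP) lies between the finger pads; the fingertips stand 19 mm ahead of it and the grasp point (between the pads) is the TCP (ctrl.tcp_to_tips is the distance from the TCP to the fingertips, in mm); z points along the fingers, y is the line along which they close (so a half turn about z gives the same grasp; the last joint's range is limited). The gripper opens to 88 mm and grips with 3 to 60 N. Pads are 20 mm wide; open, the fingers measure 115 mm over their backs; the gripper's body (75 mm by 178 mm) begins 61 mm behind the grasp point.
Start: joints at [1.173, 0.423, 1.63, -0, 1.089, -0.019], TCP at [231.096, 580.689, 210.175] pointing down, gripper open.
Joint ranges: [-3, 3], [-0.9, 2.11], [0.09, 2.58], [-1.31, 4.45], [0.11, 2.69], [-2.54, 2.54]. Speed limits (rad/s): [2.39, 2.39, 3.01, 3.14, 3.14, 3.14].

## Interface

Orientations are given as a rotation vector (axis times angle).
In Python, from workcell import status, optics, ctrl gives the robot as it stands. The module is installed in compiled form; this text tells all that it offers.
- The arm moves only by the shell command python3 -m inch 'ROWS'. ROWS is JSON, a list that holds one entry, the list of rows, each a list of 7 numbers: the shift along the tool's x, y, z in mm, then the turn, a rotation vector about the tool's x, y, z in rad, then the opening in per cent of the stroke, from 0 (shut) to 100 (fully open). A call has 1 to 20 rows; each row is the pose to reach, as a shift and turn from the pose commanded when the call began, along the tool's axes at that moment; what a row does not reach only later rows make up. A row lasts 1/10 s, in which the tool goes at most 50 mm and 8.59 degrees, less where a joint would pass 70% of its speed; a pose out of reach is approached as far as the arm can. A call with a gripper value outside its range is refused whole. The fingers move at their own pace and stop on an object; the grip force is fixed at half the most. Time passes only in rows, so rows that repeat a pose let the fingers close. It gives the time, the measured TCP pose, the force, the opening and the grip force at its end, in the units of the state.
- status.get_obs(): the state, without advancing time (a new reading comes with each control period).
- optics.get_image(name): name is "side" or "top"; returns a dict with "frame" (420x560x3 uint8, red, green, blue), "fx", "fy", "cx", "cy" (pixels), "k1" (the pictures are not rectified: a ray, as slopes to the right and down, at radius r is drawn at 1 + k1 r^2 times it, then the intrinsics apply), "rvec" (rotation vector, rad) and "tvec" (3), from world to camera coordinates, as OpenCV has them. Camera axes: x right, y down, z forward; pixel columns grow to the right and rows downward; lengths in mm; the calibration is good to about 2 mm. A picture is of the moment at which its call begins. There is no depth.
- ctrl.close_job(): hands the job in; it is judged then, once.
The state is a dict: "t": time; "qpos": joint angles; "qvel": joint speeds; "joint_torque": joint torques, N m; "ee_pos": TCP position; "orientation": TCP orientation; "ft_force": force on the tool from outside, world axes, zero at the start; "moment": the same for the moment, N m; "width": finger opening in mm; "grasp_force": force on a finger pad.
Only numpy, scipy, OpenCV 4.12 (cv2) and the standard library are available. Lean on these libraries where they do the work, as an engineer would, in place of code of your own. Each camera call takes 0.05 s, during which the arm holds its last target. There are 200 camera calls.

## Task

Pack the low wooden caddy for a glaze test: stand the lidded glaze jar in the large round well, the pestle in the small round well, the wooden stamp in the square well and the T-shaped test tile in the oblong well, each upright and fully down on the floor of its well. The two hollow kiln props, one square and one round, do not belong in the caddy: leave them standing where they are.

Things in the scene. Friction and masses are not known exactly. Their poses are not given: they have to be found in the camera images.
- jar_center (a point): Glaze jar: a standing lidded round jar, white with a black lid, body 53 mm in diameter (lid 47 mm), 62 mm high; body straight up to 53 mm. The point is its centre, 31 mm above its underside. About 0.18 kg. Grasp across the body. Its z axis is up. 
- pestle_center (a point): Pestle: a small white glazed pestle standing on its broad flat foot, 80 mm high; foot 36 mm in diameter up to 12 mm, narrowing to a straight waist of 20 mm diameter from 30 to 56 mm up, above it a rounded knob 26 mm in diameter. The point is on its axis at the waist, 40 mm above its underside. About 0.12 kg. Its z axis is up. 
- stamp_center (a point): Wooden texture stamp: a standing solid square wooden block, 30 x 30 mm, 56 mm high, with a darker cap. The point is its centre, 28 mm above its underside. About 0.06 kg. x and y are square to its side faces. Its z axis is up. 
- tile_center (a point): Test tile: an inverted T of fired red-brown clay. Foot 50 mm (x) by 30 mm (y) and 9 mm thick; from its middle rises a slab 42 mm wide (x), 9 mm thick (y), to 61 mm above the underside. The point is the slab's centre line 30.5 mm above the underside. Grasp the slab across its thickness. About 0.09 kg. Its z axis is up. 
- square_prop_center (a point): Square kiln prop: a standing pale hollow post, 32 x 32 mm, 50 mm high, with a square hole right through from top to bottom. It must be left standing where it is. The point is its centre, 25 mm up. Its z axis is up. 
- round_prop_center (a point): Round kiln prop: a standing pale hollow tube, 34 mm in diameter, 50 mm high, with a 14 mm hole right through. It must be left standing where it is. The point is its centre, 25 mm up. Its z axis is up. 
- jar_well_mouth (a point): Large round well, 68 mm in diameter, in one of the four wooden blocks (each 78 x 78 mm) that fill the caddy in two rows of two, in any arrangement. Point: centre of the well's mouth, 24 mm above the table; the well is 14 mm deep, flat floor 10 mm above the table. x and y run along the block's sides
- pestle_well_mouth (a point): Small round well, 52 mm in diameter, in another of the caddy's four blocks. The caddy is 165 x 165 mm, fixed to the table; its outer walls are 27 mm high. Point: centre of the well's mouth, 24 mm above the table; the well is 14 mm deep, flat floor 10 mm above the table. x and y run along the block's sides
- stamp_well_mouth (a point): Square well, 45 x 45 mm, in another of the caddy's blocks. The tool chest in the middle of the table is 184 mm high; some things stand beyond it, so carry them over it. Point: centre of the well's mouth, 24 mm above the table; the well is 14 mm deep, flat floor 10 mm above the table. x and y run along the block's sides
- tile_well_mouth (a point): Oblong well, 66 mm (x) by 46 mm (y), in another of the caddy's four blocks; the tile fits with its x along the well's x, either way round. Point: centre of the well's mouth, 24 mm above the table; the well is 14 mm deep, flat floor 10 mm above the table. x and y run along the block's sides
There are look-alikes about, which are no part of the job. Of the things shaped like the part that bears pestle_center, the white one is meant.

How it is judged (in metres and radians):
At the end, for the whole second after the job is handed in: Jar, pestle, stamp and test tile each stand in their own well: centre within 12 mm of the well's centre, no more than 4 mm above fully down, tilted less than 0.12 rad, at rest and released. Both kiln props are within 15 mm of where they stood and upright (horizontal distance between jar_center and jar_well_mouth below 0.012 m and z of jar_center in the frame of jar_well_mouth below 0.021 m and angle between each of jar_center, pestle_center, stamp_center, tile_center, square_prop_center, round_prop_center's own z axis and vertical below 0.12 rad and linear speed of each of glaze_jar, pestle, wood_stamp, test_tile below 0.02 m/s and horizontal distance between pestle_center and pestle_well_mouth below 0.012 m and z of pestle_center in the frame of pestle_well_mouth below 0.03 m and horizontal distance between stamp_center and stamp_well_mouth below 0.012 m and z of stamp_center in the frame of stamp_well_mouth below 0.018 m and horizontal distance between tile_center and tile_well_mouth below 0.012 m and z of tile_center in the frame of tile_well_mouth below 0.0205 m and distance of each of square_prop_center, round_prop_center from where it was at the start of the episode below 0.015 m); the robot touches nothing.
It also fails if it takes over 138 s, if anything falls off the work surface, if the arm or the gripper's body presses on something with over 40 N, if the wrist force passes 120 N, or if a joint passes its speed limit or range.

## Working session

There is one attempt and no reset: what is moved stays moved. The work goes in short steps, Python scripts to look and compute and a shell command to move; the robot and the scene stay as the last step left them, time stands still between calls to the robot, and variables do not carry over. Pictures are saved under pics/ and viewed, at most 14 in all, crops included, and the job is handed in when it is done.

```bash
mkdir -p pics
cat > h.py <<'E'
import numpy as np, cv2
from scipy.spatial.transform import Rotation as R
from workcell import status, optics, ctrl
def snap(name,fn=None):
    d=optics.get_image(name)
    if fn: cv2.imwrite(fn,d["frame"][:,:,::-1]); np.save(fn[:-4]+'.npy',{k:v for k,v in d.items()},allow_pickle=True)
    return d
def load(fn): return np.load(fn,allow_pickle=True).item()
def ray(d,u,v):
    x,y=(u-d["cx"])/d["fx"],(v-d["cy"])/d["fy"]; a,b=x,y
    for _ in range(30):
        s=1+d["k1"]*(a*a+b*b); a,b=x/s,y/s
    M=R.from_rotvec(np.ravel(d["rvec"])).as_matrix(); t=np.ravel(d["tvec"])
    return -M.T@t, M.T@np.array([a,b,1])
def atz(d,u,v,z):
    c,r=ray(d,u,v); return c+r*(z-c[2])/r[2]
def proj(d,P):
    M=R.from_rotvec(np.ravel(d["rvec"])).as_matrix(); p=np.atleast_2d(P)@M.T+np.ravel(d["tvec"])
    a=p[:,:2]/p[:,2:]; s=1+d["k1"]*(a**2).sum(1,keepdims=True)
    return a*s*[d["fx"],d["fy"]]+[d["cx"],d["cy"]]
E
python3 - <<'E'
from h import *
for n in("top","side"):
    d=snap(n,f"pics/{n}0.png"); print(n,d["fx"],d["cx"],d["cy"],d["k1"],ray(d,280,210))
o=status.get_obs(); print(o["ee_pos"],o["orientation"],o["width"],R.from_rotvec(o["orientation"]).as_matrix().round(3), o["ft_force"])
E
```

```text
top 427.62131341208783 279.40682660494906 211.2823464408627 -0.04547664734454047 (array([ 344.87769427,   21.68709237, 1370.42574035]), array([ 0.12512263, -0.01257746, -0.99206706]))
side 543.6391812452722 269.3734711694481 208.6130696953762 0.008921942522519167 (array([ 494.20532943, -960.66701449, 1009.25088179]), array([ 0.04894652,  0.70856444, -0.70422246]))
[230.89237297 580.22520458 209.4896872 ] [-5.91453126e-01 -3.08509926e+00  2.09428127e-03] 88.11252235742859 [[-0.929  0.37  -0.001]
 [ 0.37   0.929 -0.001]
 [ 0.    -0.001 -1.   ]] [-0.29304482 -0.34408589  0.92567059]
```

View pics/top0.png

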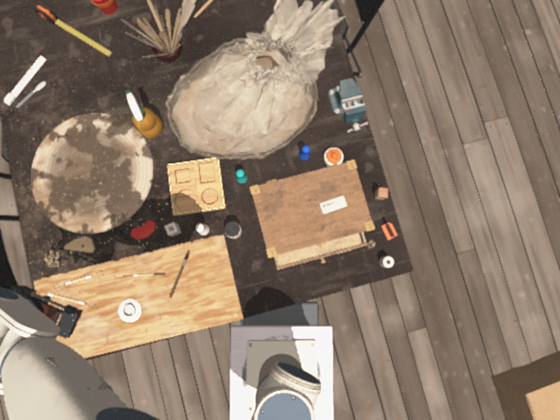

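View pics/side0.png

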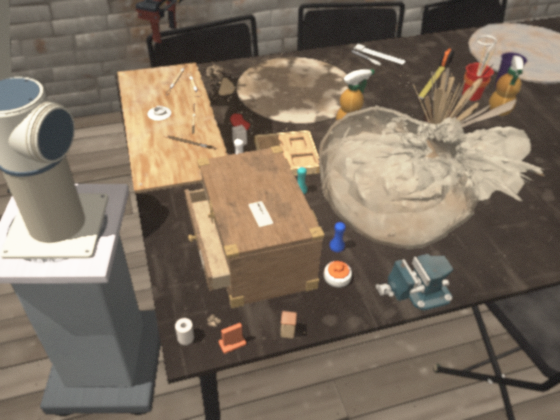

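Top view: caddy at (196,186). Candidates are:
- white pestle (203,228), with blue (305,153) and teal (241,176) look-alikes
- dark-lidded jar (232,228)
- grey square thing (172,229)
- stamp (382,192)
- red-orange T (389,231)
- white tube (388,262)

I'll check these in close crops.

Run:
```python
import cv2,numpy as np
t=cv2.imread("pics/top0.png"); s=cv2.imread("pics/side0.png")
a=cv2.resize(t[150:250,155:255],(500,500),interpolation=cv2.INTER_CUBIC)
b=cv2.resize(t[175:275,360:410],(250,500),interpolation=cv2.INTER_CUBIC)
cv2.imwrite("pics/c1.png",np.hstack([a,b]))
a=cv2.resize(s[110:210,220:340],(480,400),interpolation=cv2.INTER_CUBIC)
b=cv2.resize(s[290:360,160:310],(600,280),interpolation=cv2.INTER_CUBIC)
c=np.zeros((590,780,3),np.uint8); c[:300,:480]=a[:300]; c[305:585,:600]=b
cv2.imwrite("pics/c2.png",c)
from h import *
d=load("pics/top0.npy")
for n,u,v,z in[("caddy",196,186,24),("sqp?",172,229,50),("pestle",203,228,80),("jar",232,228,62),("stamp",382,192,56),("tile",389,231,61),("tube",388,262,50),("teal",241,176,80),("chestfl",256,188,184),("chestfr",351,165,184),("chestnl",271,252,184),("chestnr",372,228,184)]: print(n,atz(d,u,v,z).round())
```

```text
caddy [592. 273.  24.]
sqp? [452. 339.  50.]
pestle [453. 238.  80.]
jar [454. 152.  62.]
stamp [ 567. -315.   56.]
tile [ 444. -331.   61.]
tube [ 349. -328.   50.]
teal [613. 125.  80.]
chestfl [557.  74. 184.]
chestfr [ 623. -196.  184.]
chestnl [378.  32. 184.]
chestnr [ 444. -250.  184.]
```

View pics/c1.png

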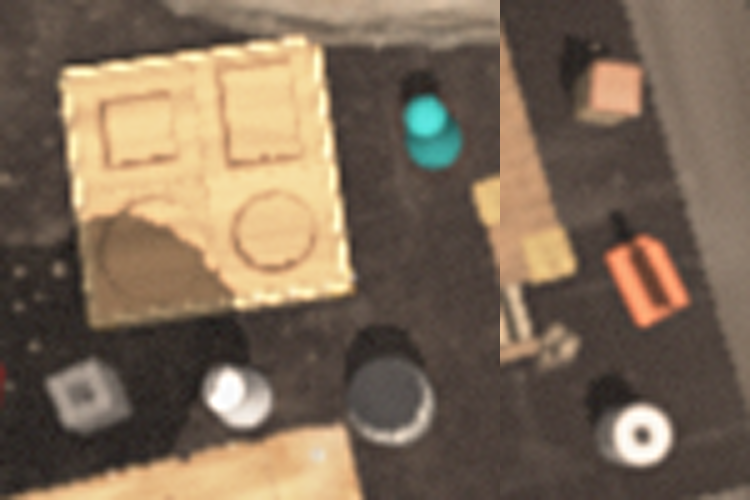

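View pics/c2.png

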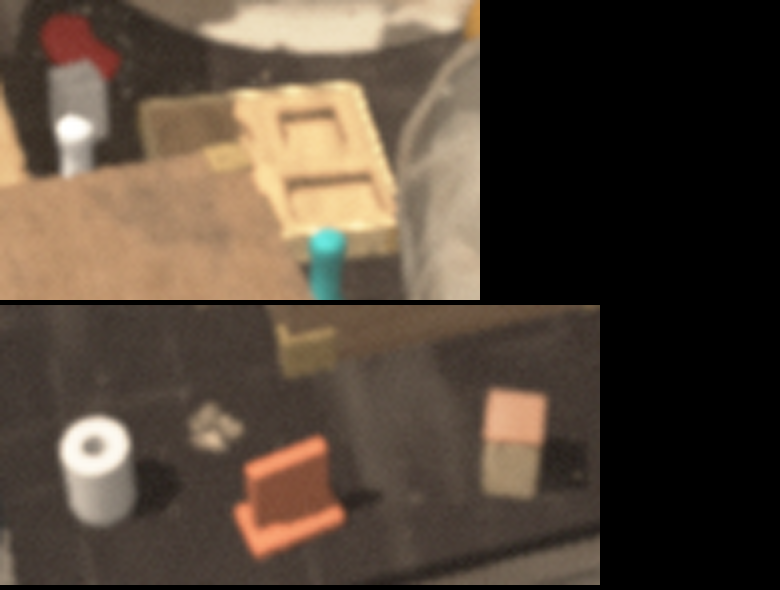

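The crops confirm the choice: white pestle (203,228), black-lidded jar (232,228), pink-capped stamp (382,192) and T tile (389,231). The props are at (172,229) and (388,262). Wells in the caddy: square far-left, oblong far-right, large round near-left, small round near-right. Next I fit poses by silhouette.

```bash
cat > fit.py <<'E'
from h import *
from scipy.optimize import minimize
def cyl(r,z0,z1,n=40):
    a=np.linspace(0,2*np.pi,n); return np.vstack([np.c_[r*np.cos(a),r*np.sin(a),np.full(n,z)] for z in(z0,z1)])
def box(a,b,z0,z1): return np.array([[sx*a/2,sy*b/2,z] for sx in(-1,1) for sy in(-1,1) for z in(z0,z1)])
parts={"jar":[cyl(26.5,0,53),cyl(23.5,53,62)],
"pestle":[cyl(18,0,12),np.vstack([cyl(18,11,12),cyl(10,29,30)]),cyl(10,30,56),np.vstack([cyl(10,56,57),cyl(13,63,70),cyl(7,79,80)])],
"stamp":[box(30,30,0,56)],"tile":[box(50,30,0,9),box(42,9,9,61)]}
S=8
def xf(P,x,y,yaw):
    c,s=np.cos(yaw),np.sin(yaw); return P@np.array([[c,s,0],[-s,c,0],[0,0,1]])+[x,y,0]
def mask(d,ps,pose,win):
    u0,v0,w,h=win; m=np.zeros((h*S,w*S),np.uint8)
    for P in ps:
        q=(proj(d,xf(P,*pose))-[u0,v0]+.5)*S-.5
        cv2.fillConvexPoly(m,cv2.convexHull(np.round(q*16).astype(np.int32)),255,shift=4)
    return cv2.resize(m,(w,h),interpolation=cv2.INTER_AREA)/255.
E
cat > f1.py <<'E'
from fit import *
t,s=load("pics/top0.npy"),load("pics/side0.npy")
init={"jar":(452,152,0),"pestle":(450,238,0),"stamp":(565,-313,.1),"tile":(444,-328,.5)}
tiles=[]
for n,p0 in init.items():
    views=[t] if n in("jar","pestle") else [t,s]
    V=[]
    for d in views:
        q=proj(d,xf(np.vstack(parts[n]),*p0)); lo=np.floor(q.min(0)-4).astype(int); hi=np.ceil(q.max(0)+5).astype(int)
        win=(*lo,*(hi-lo)); I=d["frame"][lo[1]:hi[1],lo[0]:hi[0]].astype(float); V.append((d,win,I))
    def cost(p):  # model mask: pixel colour variance within fg/bg explained by 2-region (bg const, fg 3 clusters) -> use brightness-from-bg soft mask
        return sum(((mask(d,parts[n],p,w)-m)**2).sum() for (d,w,I),m in zip(V,M))
    M=[]
    for d,w,I in V:
        if n=="jar": f=I.mean(2); m=np.clip((f-68)/8,0,1)
        elif n=="pestle": f=I.mean(2); m=np.clip((f-80)/50,0,1)
        else: f=I[...,0]; b=np.median(np.r_[f[0],f[-1]]); m=np.clip((f-b-12)/35,0,1)
        M.append(m)
    best=min((minimize(cost,np.array(p0)+[dx,dy,a],method="Nelder-Mead",options=dict(initial_simplex=np.array(p0)+[dx,dy,a]+np.array([[0,0,0],[8,0,0],[0,8,0],[0,0,.25]]))) for dx,dy in((0,0),(5,-5)) for a in(0,.4,-.4)),key=lambda r:r.fun)
    print(n,best.x.round(2),round(best.fun,1))
    for (d,w,I),m in zip(V,M):
        k=10; z=cv2.resize(I.astype(np.uint8),None,fx=k,fy=k,interpolation=cv2.INTER_CUBIC)[:,:,::-1].copy()
        mm=cv2.resize((m*255).astype(np.uint8),None,fx=k,fy=k,interpolation=0)
        for P in parts[n]:
            q=(proj(d,xf(P,*best.x))-[w[0],w[1]]+.5)*k-.5
            cv2.polylines(z,[cv2.convexHull(q.round().astype(np.int32))],True,(0,255,0),1)
        z=np.vstack([z,cv2.cvtColor(mm,8)]); tiles.append(cv2.resize(z,(130,400)))
# caddy
c=[(62,70),(318,38),(352,290),(92,325)]
px=np.array([[155+(a+.5)/5-.5,150+(b+.5)/5-.5] for a,b in c])
C=np.array([[1,1],[1,-1],[-1,-1],[-1,1]])*82.5; C=np.c_[C,np.full(4,27)]
r=minimize(lambda p:((proj(t,xf(C,*p))-px)**2).sum(),(592,273,.1),method="Nelder-Mead",options=dict(maxiter=2000)); print("caddy",r.x.round(3),r.fun)
o=[155,145]; k=8; z=cv2.resize(t["frame"][145:220,155:235],None,fx=k,fy=k,interpolation=cv2.INTER_CUBIC)[:,:,::-1].copy()
h=39
for P,x,y in((box(45,45,24,24),h,h),(box(66,46,24,24),h,-h),(cyl(34,24,24),-h,h),(cyl(26,24,24),-h,-h),(box(165,165,27,27),0,0)):
    q=(proj(t,xf(P+[x,y,0],*r.x))-o+.5)*k-.5; cv2.polylines(z,[cv2.convexHull(q.round().astype(np.int32))],True,(0,200,0),1)
    print(xf(np.array([[x,y,24]]),*r.x).round(1))
cv2.imwrite("pics/cad.png",z)
cv2.imwrite("pics/fit.png",np.hstack(tiles))
E
python3 f1.py
```

```text
jar [4.4868e+02 1.5183e+02 1.1000e-01] 145.3
pestle [ 4.5402e+02  2.5047e+02 -3.3000e-01] 105.1
stamp [ 5.6615e+02 -3.1664e+02 -2.2000e-01] 81.1
tile [ 4.4760e+02 -3.4355e+02  4.3000e-01] 183.8
caddy [5.93087e+02 2.73053e+02 1.38000e-01] 0.519522209424768
[[626.3 317.1  24. ]]
[[637.1 239.8  24. ]]
[[549.1 306.3  24. ]]
[[559.8 229.   24. ]]
[[593.1 273.1  24. ]]
```

View pics/fit.png

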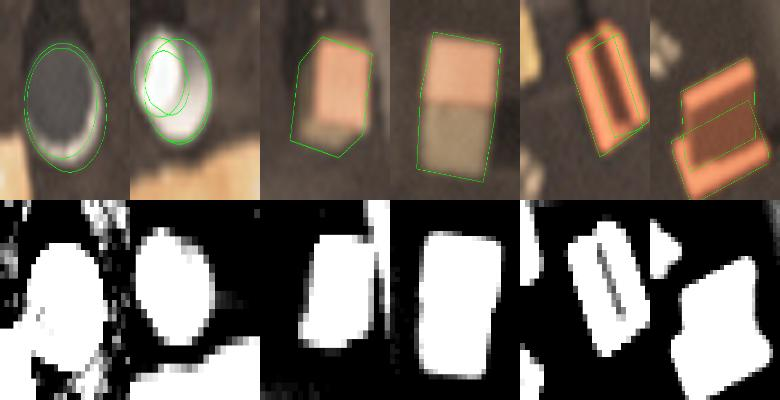

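View pics/cad.png

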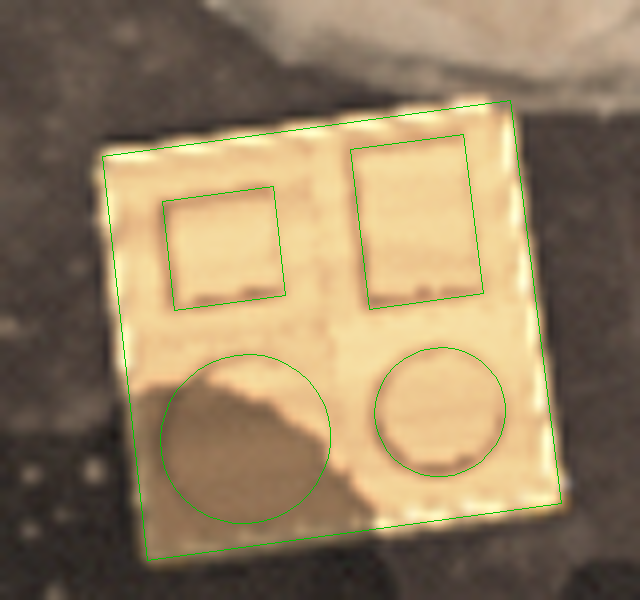

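The caddy overlay fits to about a pixel: yaw 0.138, all four wells on their outlines. The object fits are hampered by clipped windows and stray blobs. I'll refit using the largest central component in bigger windows and add the chest edges.

```bash
sed -i 's/"jar":(452,152,0),"pestle":(450,238,0),"stamp":(565,-313,.1),"tile":(444,-328,.5)/"jar":(449,152,0),"pestle":(454,250,0),"stamp":(566,-316,.0),"tile":(438,-344,.47)/; s/q.min(0)-4/q.min(0)-6/; s/q.max(0)+5/q.max(0)+7/
s/        M.append(m)/        nl,L=cv2.connectedComponents((m>.5).astype(np.uint8)); cq=proj(d,xf(np.array([[0,0,12.],[7,7,50]]),*p0)).mean(0)-w[:2]; l=L[int(cq[1]),int(cq[0])]; K=cv2.dilate((L==l).astype(np.uint8),np.ones((3,3)))\n        if l: m=m*K\n        M.append(cv2.medianBlur((m*255).astype(np.uint8),3)\/255. if n=="jar" else m)/
s/I\[...,0\]; b=/I[...,0]-.5*I[...,2]; b=/; s/f-b-12)\/35/f-b-8)\/22/; s/(130,400)/(130,480)/; s/f-68)\/8/f-74)\/6/' f1.py
sed -i 's/z=np.vstack(\[z,cv2/z=np.vstack([z,cv2/' f1.py
python3 f1.py
python3 - <<'E'
from h import *
d=load("pics/side0.npy")
print("side: chest top right edge",[atz(d,u,v,184).round() for u,v in((230,297-45),(322,235))],"bottom",[atz(d,u,v,0).round() for u,v in((231,304),(318,288))])
E
```

```text
jar [448.86 152.29   0.69] 135.4
pestle [ 4.5404e+02  2.5029e+02 -1.9000e-01] 4.0
stamp [ 5.6615e+02 -3.1664e+02 -2.2000e-01] 150.7
tile [ 4.4761e+02 -3.4394e+02  4.3000e-01] 66.6
caddy [5.93087e+02 2.73053e+02 1.38000e-01] 0.519522209424768
[[626.3 317.1  24. ]]
[[637.1 239.8  24. ]]
[[549.1 306.3  24. ]]
[[559.8 229.   24. ]]
[[593.1 273.1  24. ]]
side: chest top right edge [array([ 447., -249.,  184.]), array([ 636., -204.,  184.])] bottom [array([ 444., -243.,    0.]), array([ 643., -201.,    0.])]
```

View pics/fit.png

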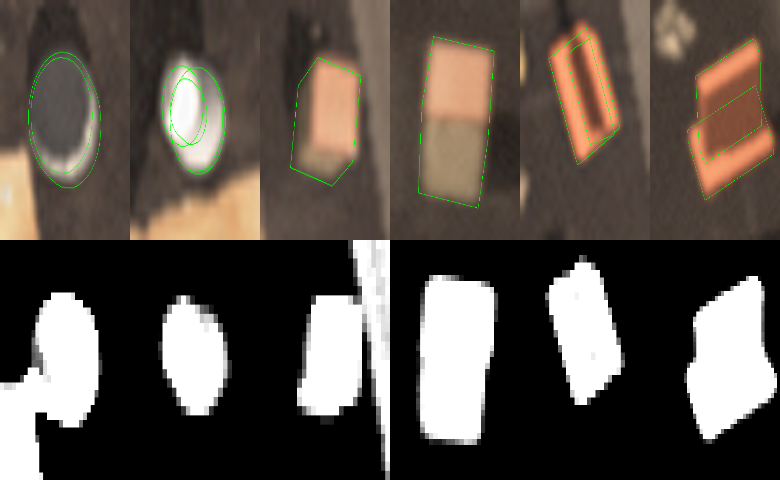

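Jar, pestle and tile overlays match. The stamp's yaw was spoiled by the table-edge strip, so I'll scan its yaw with that strip removed.

```bash
cat > f2.py <<'E'
from fit import *
t,s=load("pics/top0.npy"),load("pics/side0.npy")
def run(n,p0,yaws):
    V=[]
    for d in(t,s):
        q=proj(d,xf(np.vstack(parts[n]),*p0)); lo=np.floor(q.min(0)-5).astype(int); hi=np.ceil(q.max(0)+6).astype(int)
        I=d["frame"][lo[1]:hi[1],lo[0]:hi[0]].astype(float); f=I[...,0]-.5*I[...,2]
        b=np.median(np.r_[f[0],f[-1]]); m=np.clip((f-b-8)/22,0,1)
        if d is t and n=="stamp":
            U,Vv=np.meshgrid(np.arange(lo[0],hi[0]),np.arange(lo[1],hi[1])); m[U>388]=0
        V.append((d,(*lo,*(hi-lo)),m))
    for a in yaws:
        r=minimize(lambda p:sum(((mask(d,parts[n],(*p,a),w)-m)**2).sum() for d,w,m in V),p0[:2],method="Nelder-Mead",options=dict(initial_simplex=np.array(p0[:2])+[[0,0],[6,0],[0,6]]))
        print(n,round(a,2),r.x.round(1),round(r.fun,1),[round(((mask(d,parts[n],(*r.x,a),w)-m)**2).sum(),1) for d,w,m in V])
run("stamp",(566,-316,0),np.arange(-.4,.41,.1)); run("tile",(447,-344,.43),np.arange(.25,.66,.08))
E
python3 f2.py
```

```text
stamp -0.4 [ 566.1 -316.5] 80.9 [np.float64(40.1), np.float64(40.8)]
stamp -0.3 [ 566.2 -316.8] 62.4 [np.float64(37.1), np.float64(25.3)]
stamp -0.2 [ 566.2 -316.6] 58.6 [np.float64(38.5), np.float64(20.0)]
stamp -0.1 [ 565.6 -317.1] 70.3 [np.float64(37.9), np.float64(32.3)]
stamp -0.0 [ 565.4 -317. ] 66.0 [np.float64(37.7), np.float64(28.3)]
stamp 0.1 [ 566.  -316.9] 78.2 [np.float64(37.3), np.float64(40.9)]
stamp 0.2 [ 566.4 -317.5] 92.8 [np.float64(34.1), np.float64(58.7)]
stamp 0.3 [ 566.9 -317.7] 113.1 [np.float64(36.1), np.float64(77.0)]
stamp 0.4 [ 566.4 -317.6] 130.0 [np.float64(40.1), np.float64(89.9)]
tile 0.25 [ 448.  -344.2] 242.4 [np.float64(108.6), np.float64(133.7)]
tile 0.33 [ 448.1 -343.7] 223.5 [np.float64(105.9), np.float64(117.6)]
tile 0.41 [ 447.7 -343.7] 213.7 [np.float64(105.0), np.float64(108.7)]
tile 0.49 [ 447.6 -344. ] 218.1 [np.float64(106.0), np.float64(112.1)]
tile 0.57 [ 448.  -343.6] 233.7 [np.float64(108.6), np.float64(125.0)]
tile 0.65 [ 448.2 -344. ] 262.3 [np.float64(113.3), np.float64(149.0)]
```

Measured poses:

| Item | x, y (mm) | Yaw (rad) |
|---|---|---|
| Jar | 449, 152 | – |
| Pestle | 454, 250 | – |
| Stamp | 566, -317 | about -0.13 |
| Tile | 448, -344 | 0.43 |

These agree with the two views and the stated reach. The gripper body would foul the chest if it took the tile across its thickness where it stands. I'll lift it by its width, set it down left of the chest, then regrasp it across the thickness. The jar goes first.

```bash
cat > plan.py <<'E'
import sys,json
from h import *
# args: waypoints x,y,z,angle(tool y axis dir, world rad)
o=status.get_obs(); p=np.array(o["ee_pos"]); Rm=R.from_rotvec(o["orientation"])
print("t %.1f"%o["t"],"pos",p.round(1),"yang %.3f"%np.arctan2(*Rm.as_matrix()[[1,0],1]),"w %.1f"%o["width"],"q",np.round(o["qpos"],2),"F",np.round(o["ft_force"],1))
prev=p
for a in sys.argv[1:]:
    x,y,z,g=map(float,a.split(",")); ya=np.array([np.cos(g),np.sin(g),0]); za=np.array([0,0,-1.])
    T=R.from_matrix(np.c_[np.cross(ya,za),ya,za]); q=np.array([x,y,z]); dr=(Rm.inv()*T).as_rotvec()
    print(Rm.inv().apply(q-p).round(1).tolist(),dr.round(3).tolist(),"rows>=",round(max(np.linalg.norm(q-prev)/50,0),1)); prev=q
E
python3 plan.py 448.9,152.3,210,0.138 448.9,152.3,110,0.138 448.9,152.3,40,0.138
```

```text
t 0.1 pos [230.9 580.2 209.5] yang 1.192 w 88.1 q [ 1.17  0.42  1.63  0.    1.09 -0.02] F [-0.3 -0.3  0.9]
[-360.8, -317.0, -0.1] [-0.001, 0.001, 1.054] rows>= 9.6
[-360.8, -316.8, 99.9] [-0.001, 0.001, 1.054] rows>= 2.0
[-360.8, -316.7, 169.9] [-0.001, 0.001, 1.054] rows>= 1.4
```

```bash
python3 -m inch '[[[-361,-317,0,0,0,1.054,100],[-361,-317,0,0,0,1.054,100],[-361,-317,0,0,0,1.054,100],[-361,-317,0,0,0,1.054,100],[-361,-317,0,0,0,1.054,100],[-361,-317,0,0,0,1.054,100],[-361,-317,0,0,0,1.054,100],[-361,-317,0,0,0,1.054,100],[-361,-317,0,0,0,1.054,100],[-361,-317,0,0,0,1.054,100],[-361,-317,0,0,0,1.054,100],[-361,-317,0,0,0,1.054,100],[-361,-317,30,0,0,1.054,100],[-361,-317,60,0,0,1.054,100],[-361,-317,80,0,0,1.054,100],[-361,-317,80,0,0,1.054,100]]]'
python3 plan.py 448.9,152.3,40,0.138
```

```text
t: 1.7
ee_pos: [446.6, 153.3, 127.8]
orientation: [-2.059, -2.369, 0.007]
ft_force: [-1.2, 0.3, 0.3]
width: 87.7
grasp_force: 0.0
t 1.7 pos [446.6 153.3 127.8] yang 0.140 w 87.7 q [0.31 0.33 2.02 0.   0.8  0.17] F [-1.2  0.3  0.3]
[-1.2, 2.6, 87.8] [-0.006, 0.001, 0.002] rows>= 1.8
```

```bash
python3 -m inch '[[[-1,2,30,0,0,0,100],[-1,2,60,0,0,0,100],[-1,2,80,0,0,0,100],[-1,2,88,0,0,0,100],[-1,2,88,0,0,0,100],[-1,2,88,0,0,0,0],[-1,2,88,0,0,0,0],[-1,2,88,0,0,0,0],[-1,2,88,0,0,0,0],[-1,2,88,0,0,0,0],[-1,2,88,0,0,0,0],[-1,2,88,0,0,0,0]]]'
python3 plan.py 448.9,152.3,100,0.138 549.1,306.3,100,0.138 549.1,306.3,50,0.138
```

```text
t: 2.9
ee_pos: [451.4, 151.9, 42.4]
orientation: [2.063, 2.369, 0.0]
ft_force: [-0.8, -0.1, 4.4]
width: 45.8
grasp_force: 30.0
t 2.9 pos [451.4 151.9  42.4] yang 0.138 w 45.8 q [0.3  0.49 2.05 0.   0.6  0.16] F [-0.8 -0.1  4.4]
[0.7, -2.5, -57.6] [0.0, -0.0, -0.0] rows>= 1.2
[139.5, 118.0, -57.6] [0.0, -0.0, -0.0] rows>= 3.7
[139.5, 118.0, -7.6] [0.0, -0.0, -0.0] rows>= 1.0
```

Width 45.8 mm rather than 53 is suspicious, so I'll look.

Run:
```python
from h import *
a=snap("top","pics/t1.png"); b=snap("side","pics/s1.png")
z=lambda d,u,v,w,h:cv2.resize(d["frame"][v:v+h,u:u+w],(400,400),interpolation=cv2.INTER_CUBIC)[:,:,::-1]
cv2.imwrite("pics/p1.png",np.hstack([z(a,180,180,90,90),z(b,190,80,110,110)]))
o=status.get_obs(); print(o["width"],o["grasp_force"],o["ft_force"],o["moment"])
```

```text
46.14355891611622 30.004433691501617 [-1.19516119 -0.39186822  4.80086436] [-0.09849099  0.25965237 -0.05660577]
```

View pics/p1.png

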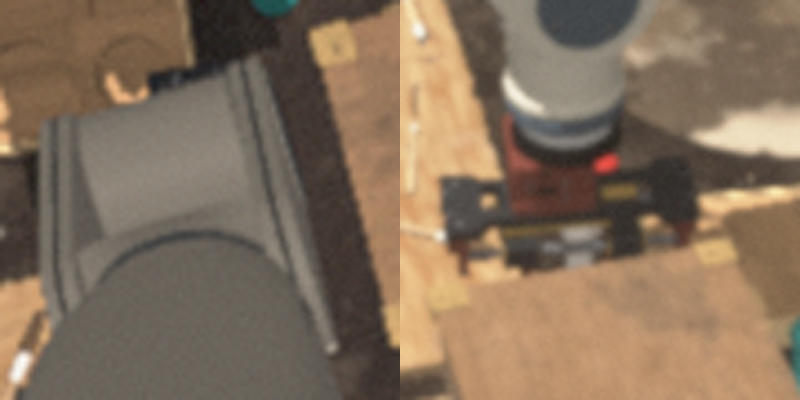

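The gripper hides the jar from both cameras. I'll lift it gently, clear of the chest's silhouette, and look again.

```bash
python3 -m inch '[[[0,0,-5,0,0,0,0],[0,0,-15,0,0,0,0],[0,0,-35,0,0,0,0],[0,0,-60,0,0,0,0],[0,0,-90,0,0,0,0],[0,0,-120,0,0,0,0],[0,0,-140,0,0,0,0],[0,0,-150,0,0,0,0],[0,0,-150,0,0,0,0],[0,0,-150,0,0,0,0]]]'
python3 - <<'E'
from h import *
b=snap("side","pics/s2.png"); o=status.get_obs(); print(o["ee_pos"],o["width"],o["ft_force"],o["moment"])
q=proj(b,[o["ee_pos"]])[0]; print(q); u,v=(q-60).astype(int); v=max(v,0);u=max(u,0)
cv2.imwrite("pics/p2.png",cv2.resize(b["frame"][v:v+120,u:u+120],(600,600),interpolation=cv2.INTER_CUBIC)[:,:,::-1])
E
```

```text
t: 4.0
ee_pos: [450.9, 151.8, 191.6]
orientation: [-2.063, -2.369, 0.001]
ft_force: [-0.2, 0.1, -1.7]
width: 45.6
grasp_force: 30.0
[450.59999127 151.67581801 191.17968859] 45.979490664774964 [-0.73005202  0.55358232 -1.18560056] [-0.06061573  0.06752933  0.003567  ]
[235.78290612 128.85317754]
```

View pics/p2.png

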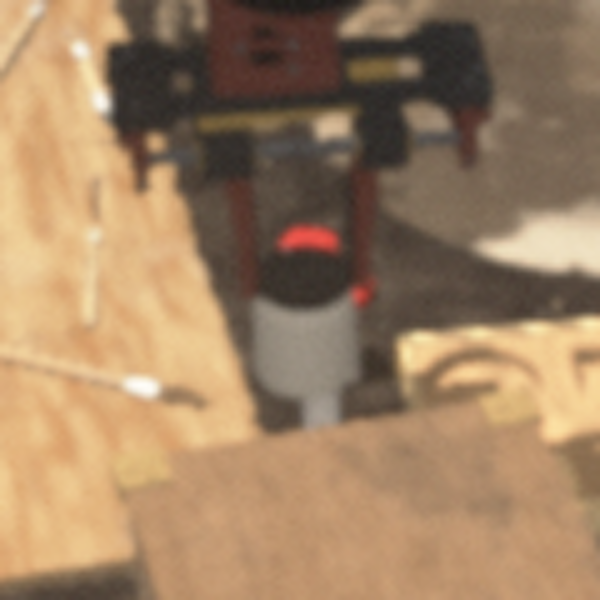

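Run:
```python
from fit import *
b=load("pics/s2.npy")
im=cv2.imread("pics/p2.png"); q0=proj(b,[[450.59,151.68,191.18]])[0]; u,v=(q0-60).astype(int)
f=lambda P:((proj(b,P)-[u,v]+.5)*5-.5)
for z0 in(149,): 
  for P in(cyl(26.5,z0,z0),cyl(26.5,z0+53,z0+53),cyl(23.5,z0+62,z0+62)):
    q=f(P+[450.6,151.7,0]); print(z0,q.min(0).round(),q.max(0).round())
e=np.array([np.cos(.138),np.sin(.138),0])
for s in(-1,1):
  for w in(23,26.5): print(w*s,[f(np.array([[450.6,151.7,zz]])+w*s*e).round()[0].tolist() for zz in(172,191,210)])
```

```text
149 [256. 342.] [360. 406.]
149 [252. 257.] [359. 321.]
149 [258. 246.] [352. 302.]
-23 [[262.0, 341.0], [260.0, 310.0], [259.0, 279.0]]
-26.5 [[255.0, 341.0], [253.0, 311.0], [252.0, 280.0]]
23 [[352.0, 333.0], [351.0, 303.0], [351.0, 272.0]]
26.5 [[359.0, 333.0], [358.0, 302.0], [358.0, 271.0]]
```

The jar hangs upright and its outline matches the model projected from the TCP (base about 149, lid at v 246–302). The hold is good, so I carry on to the large well.

```bash
python3 -c "
from workcell import ctrl; print(ctrl.tcp_to_tips)"; python3 plan.py 549.1,306.3,190,0.138 549.1,306.3,80,0.138 549.1,306.3,53,0.138
```

```text
19.0
t 4.0 pos [450.6 151.7 191.2] yang 0.138 w 46.0 q [ 0.3   0.23  1.97 -0.    0.95  0.16] F [-0.7  0.6 -1.2]
[139.6, 118.8, 0.9] [-0.002, 0.0, -0.0] rows>= 3.7
[139.6, 119.0, 110.9] [-0.002, 0.0, -0.0] rows>= 2.2
[139.7, 119.1, 137.9] [-0.002, 0.0, -0.0] rows>= 0.5
```

```bash
python3 -m inch '[[[20,17,0,0,0,0,0],[50,42,0,0,0,0,0],[80,68,0,0,0,0,0],[110,94,0,0,0,0,0],[132,112,0,0,0,0,0],[140,119,0,0,0,0,0],[140,119,20,0,0,0,0],[140,119,45,0,0,0,0],[140,119,70,0,0,0,0],[140,119,90,0,0,0,0],[140,119,105,0,0,0,0],[140,119,115,0,0,0,0],[140,119,115,0,0,0,0],[140,119,115,0,0,0,0]]]'
python3 plan.py 549.1,306.3,53,0.138
```

```text
t: 5.45
ee_pos: [550.3, 307.0, 77.5]
orientation: [2.063, 2.369, 0.001]
ft_force: [-0.5, 0.8, -0.8]
width: 46.2
grasp_force: 30.0
t 5.5 pos [550.3 307.   77.5] yang 0.138 w 46.2 q [ 0.49  0.6   1.69 -0.    0.85  0.35] F [-0.5  0.8 -0.8]
[-0.6, -1.3, 24.5] [0.0, -0.0, -0.0] rows>= 0.5
```

```bash
python3 -m inch '[[[-1,-1,8,0,0,0,0],[-1,-1,15,0,0,0,0],[-1,-1,20,0,0,0,0],[-1,-1,23,0,0,0,0],[-1,-1,25,0,0,0,0],[-1,-1,25,0,0,0,0]]]'
python3 plan.py 549.1,306.3,53,0.138
```

```text
t: 6.05
ee_pos: [549.0, 305.9, 52.5]
orientation: [-2.063, -2.369, 0.001]
ft_force: [-1.6, 0.3, 1.8]
width: 45.5
grasp_force: 30.0
t 6.0 pos [549.  305.9  52.5] yang 0.138 w 45.5 q [0.49 0.63 1.7  0.   0.81 0.35] F [-1.6  0.3  1.8]
[0.4, 0.1, -0.5] [-0.0, 0.0, 0.0] rows>= 0.0
```

```bash
python3 -m inch '[[[0,0,0,0,0,0,78],[0,0,0,0,0,0,78],[0,0,0,0,0,0,78],[0,0,0,0,0,0,78],[0,0,0,0,0,0,78],[0,0,-20,0,0,0,78],[0,0,-50,0,0,0,70],[0,0,-90,0,0,0,70],[0,0,-90,0,0,0,70],[0,0,-90,0,0,0,70]]]'
python3 plan.py 454.0,250.3,142,0.138 454.0,250.3,50,0.138
```

```text
t: 7.05
ee_pos: [549.7, 306.2, 143.2]
orientation: [2.062, 2.369, 0.003]
ft_force: [-0.2, -0.5, -0.9]
width: 61.2
grasp_force: 0.0
t 7.0 pos [549.7 306.2 143.2] yang 0.138 w 61.2 q [ 0.49  0.51  1.67 -0.    0.96  0.35] F [-0.2 -0.5 -0.9]
[-42.2, -102.5, 0.9] [0.002, -0.001, 0.0] rows>= 2.2
[-42.2, -102.7, 92.9] [0.002, -0.001, 0.0] rows>= 1.8
```

Run:
```python
from fit import *
b=snap("side","pics/s3.png"); o=status.get_obs(); p=o["ee_pos"]; print(p,o["width"])
q0=proj(b,[p])[0]; u,v=(q0-[70,55]).astype(int)
k=5; im=cv2.resize(b["frame"][v:v+110,u:u+140],None,fx=k,fy=k,interpolation=cv2.INTER_CUBIC)[:,:,::-1].copy()
f=lambda P:((proj(b,P)-[u,v]+.5)*k-.5).round().astype(np.int32)
for P in(cyl(26.5,10,10),cyl(26.5,63,63),cyl(23.5,72,72)): cv2.polylines(im,[cv2.convexHull(f(P+[549.1,306.3,0]))],True,(0,255,0),1)
e=np.array([np.cos(.138),np.sin(.138),0])
for s in(-1,1):
  for zz,c in((0,(255,255,0)),(-19,(0,0,255))): cv2.circle(im,f(np.array([p+s*30.6*e+[0,0,zz]]))[0].tolist(),3,c,1)
cv2.imwrite("pics/p3.png",im)
```

```text
[548.86331289 305.68261278 141.93368529] 61.64091626692916
```

View pics/p3.png

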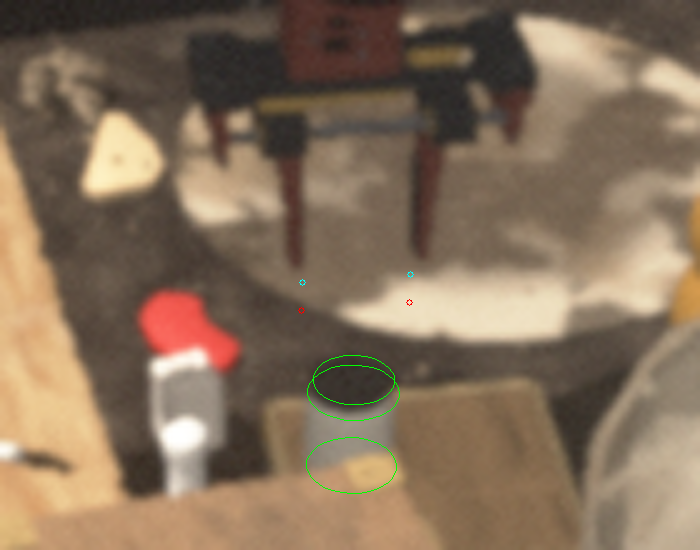

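The jar sits in its well, the model on the picture. The real fingertips at (297,266) and (422,258) are about 44 px above the expected (302,310) and (409,302). So the tool stands about 30 mm higher than reported. That explains the 46 mm reading, since the fingers took the lid. From here, commanded z = true z − 30, checked by grip width as I go.

```bash
python3 -m inch '[[[-20,-50,0,0,0,0,60],[-42,-102,0,0,0,0,60],[-42,-102,0,0,0,0,60],[-42,-102,30,0,0,0,60],[-42,-102,60,0,0,0,60],[-42,-102,90,0,0,0,60],[-42,-102,105,0,0,0,60],[-42,-102,115,0,0,0,60],[-42,-102,121,0,0,0,60],[-42,-102,124,0,0,0,60],[-42,-102,124,0,0,0,60],[-42,-102,124,0,0,0,60]]]'
python3 plan.py 454.0,250.3,18,0.138
```

```text
t: 8.3
ee_pos: [454.4, 250.5, 18.8]
orientation: [2.063, 2.369, 0.002]
ft_force: [-0.0, -0.6, -1.1]
width: 52.5
grasp_force: 0.0
t 8.3 pos [454.4 250.5  18.8] yang 0.138 w 52.5 q [ 0.48  0.58  1.96 -0.    0.6   0.34] F [-0.  -0.6 -1.1]
[-0.1, -0.4, 0.8] [0.001, -0.0, 0.0] rows>= 0.0
```

```bash
python3 -m inch '[[[0,0,0,0,0,0,0],[0,0,0,0,0,0,0],[0,0,0,0,0,0,0],[0,0,0,0,0,0,0],[0,0,0,0,0,0,0],[0,0,0,0,0,0,0],[0,0,-5,0,0,0,0],[0,0,-20,0,0,0,0],[0,0,-45,0,0,0,0],[0,0,-70,0,0,0,0],[0,0,-82,0,0,0,0],[0,0,-82,0,0,0,0]]]'
python3 plan.py 559.8,229.0,100,0.138 559.8,229,29,0.138
```

```text
t: 9.5
ee_pos: [454.9, 250.7, 101.7]
orientation: [2.062, 2.368, 0.005]
ft_force: [-0.1, 0.2, -1.4]
width: 24.4
grasp_force: 30.0
t 9.5 pos [454.9 250.7 101.7] yang 0.138 w 24.4 q [0.48 0.43 1.94 0.   0.77 0.34] F [-0.1  0.2 -1.4]
[-36.0, 101.0, 1.9] [0.003, -0.001, -0.0] rows>= 2.1
[-36.0, 100.7, 72.9] [0.003, -0.001, -0.0] rows>= 1.4
```

```bash
python3 -m inch '[[[-6,16,0,0,0,0,0],[-15,42,0,0,0,0,0],[-25,70,0,0,0,0,0],[-33,92,0,0,0,0,0],[-36,101,0,0,0,0,0],[-36,101,0,0,0,0,0],[-36,101,15,0,0,0,0],[-36,101,30,0,0,0,0],[-36,101,45,0,0,0,0],[-36,101,50,0,0,0,0],[-36,101,50,0,0,0,0],[-36,101,50,0,0,0,0]]]'
python3 plan.py 559.8,229,29,0.138
python3 - <<'E'
from fit import *
b=snap("side","pics/s4.png"); o=status.get_obs(); p=o["ee_pos"]
q0=proj(b,[p])[0]; u,v=(q0-[60,50]).astype(int); k=5
im=cv2.resize(b["frame"][v:v+100,u:u+120],None,fx=k,fy=k,interpolation=cv2.INTER_CUBIC)[:,:,::-1].copy()
f=lambda P:((proj(b,P)-[u,v]+.5)*k-.5).round().astype(np.int32)
for P in parts["pestle"]: cv2.polylines(im,[cv2.convexHull(f(P+[559.8,229,p[2]-18.8]))],True,(0,255,0),1)
cv2.imwrite("pics/p4.png",im)
E
```

```text
t: 10.7
ee_pos: [558.9, 228.6, 50.1]
orientation: [2.063, 2.37, -0.0]
ft_force: [-0.4, 0.1, -0.4]
width: 24.7
grasp_force: 30.0
t 10.7 pos [558.9 228.6  50.1] yang 0.138 w 24.7 q [ 0.37  0.61  1.76 -0.    0.77  0.23] F [-0.4  0.1 -0.4]
[0.2, 1.0, 21.1] [-0.0, 0.0, 0.0] rows>= 0.4
```

View pics/p4.png

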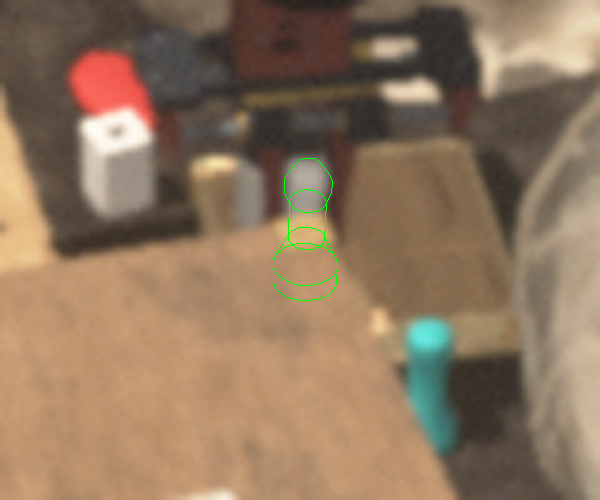

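The pestle's knob at (309,180) sits on the model, so it hangs upright. Lowering.

```bash
python3 -m inch '[[[0,1,8,0,0,0,0],[0,1,14,0,0,0,0],[0,1,18,0,0,0,0],[0,1,20,0,0,0,0],[0,1,21,0,0,0,0],[0,1,21.5,0,0,0,0],[0,1,21.5,0,0,0,0]]]'
python3 plan.py 559.8,229,29,0.138
```

```text
t: 11.45
ee_pos: [560.0, 228.6, 28.8]
orientation: [2.063, 2.369, 0.0]
ft_force: [0.6, 1.2, -1.6]
width: 24.2
grasp_force: 30.0
t 11.4 pos [560.  228.6  28.8] yang 0.138 w 24.2 q [ 0.37  0.64  1.77 -0.    0.73  0.23] F [ 0.6  1.2 -1.6]
[0.4, -0.1, -0.2] [0.0, -0.0, -0.0] rows>= 0.0
```

```bash
python3 -m inch '[[[0,0,1,0,0,0,0],[0,0,1.5,0,0,0,0],[0,0,1.5,0,0,0,0]]]'; python3 -m inch '[[[0,0,0,0,0,0,45],[0,0,0,0,0,0,45],[0,0,0,0,0,0,45],[0,0,0,0,0,0,45],[0,0,0,0,0,0,45],[0,0,-20,0,0,0,45],[0,0,-60,0,0,0,45],[0,0,-110,0,0,0,45],[0,0,-160,0,0,0,60],[0,0,-200,0,0,0,60],[0,0,-200,0,0,0,60]]]'
python3 plan.py 566,-316.8,229,-0.13 566,-316.8,100,-0.13 566,-316.8,10,-.13
```

```text
t: 11.75
ee_pos: [560.4, 228.8, 28.3]
orientation: [2.063, 2.369, 0.002]
ft_force: [-1.2, 0.1, 7.5]
width: 24.2
grasp_force: 30.0
t: 12.85
ee_pos: [563.3, 229.9, 233.7]
orientation: [2.06, 2.365, 0.015]
ft_force: [0.6, 0.3, -1.4]
width: 52.6
grasp_force: 0.0
t 12.8 pos [563.3 229.9 233.7] yang 0.138 w 52.6 q [0.37 0.37 1.66 0.   1.11 0.23] F [ 0.6  0.3 -1.4]
[-541.9, -72.6, 2.6] [0.01, -0.004, 0.268] rows>= 10.9
[-542.3, -74.0, 131.5] [0.01, -0.004, 0.268] rows>= 2.6
[-542.5, -74.9, 221.5] [0.01, -0.004, 0.268] rows>= 1.8
```

```bash
python3 -m inch '[[[-542,-74,0,0,0,0.268,60],[-542,-74,0,0,0,0.268,60],[-542,-74,0,0,0,0.268,60],[-542,-74,0,0,0,0.268,60],[-542,-74,0,0,0,0.268,60],[-542,-74,0,0,0,0.268,60],[-542,-74,0,0,0,0.268,60],[-542,-74,0,0,0,0.268,60],[-542,-74,0,0,0,0.268,60],[-542,-74,0,0,0,0.268,60],[-542,-74,0,0,0,0.268,60],[-542,-74,0,0,0,0.268,60],[-542,-74,0,0,0,0.268,60],[-542,-74,40,0,0,0.268,60],[-542,-74,80,0,0,0.268,60],[-542,-74,120,0,0,0.268,60],[-542,-74,150,0,0,0.268,60],[-542,-74,150,0,0,0.268,60],[-542,-74,150,0,0,0.268,60]]]'
python3 plan.py 566,-316.8,10,-0.13
```

```text
t: 14.75
ee_pos: [561.2, -317.0, 77.3]
orientation: [-2.359, -2.073, 0.0]
ft_force: [0.2, -0.0, 1.2]
width: 52.7
grasp_force: 0.0
t 14.8 pos [ 561.2 -317.    77.3] yang -0.129 w 52.7 q [-0.53  0.62  1.66  0.    0.87 -0.4 ] F [ 0.2 -0.   1.2]
[0.8, 4.8, 67.3] [-0.001, -0.001, 0.001] rows>= 1.3
```

Run:
```python
from fit import *
b=snap("side","pics/s5.png"); t=snap("top","pics/t5.png"); o=status.get_obs(); p=o["ee_pos"]; print(p)
k=5
def crop(d,u,v,w,h,items):
    im=cv2.resize(d["frame"][v:v+h,u:u+w],None,fx=k,fy=k,interpolation=cv2.INTER_CUBIC)[:,:,::-1].copy()
    f=lambda P:((proj(d,P)-[u,v]+.5)*k-.5).round().astype(np.int32)
    for n,x,y,z,a in items:
        for P in parts[n]: cv2.polylines(im,[cv2.convexHull(f(xf(P,x,y,a)+[0,0,z]))],True,(0,255,0),1)
    return im,f
L=[("jar",549.1,306.3,10,0),("pestle",559.8,229,10,0)]
A,_=crop(t,160,150,75,75,L)
q=proj(b,[[566,-317,60]])[0].astype(int)
B,f=crop(b,q[0]-40,q[1]-60,80,110,[("stamp",566,-316.8,0,-.13)])
e=np.array([np.cos(.13),-np.sin(.13),0])
for s in(-1,1): cv2.circle(B,f(np.array([p+s*26.2*e+[0,0,11]]))[0].tolist(),3,(255,255,0),1)
C=np.zeros((550,780,3),np.uint8); C[:375,:375]=A; C[:,380:780]=B; cv2.imwrite("pics/p5.png",C)
```

```text
[ 562.51269949 -318.37513276   79.14900383]
```

View pics/p5.png

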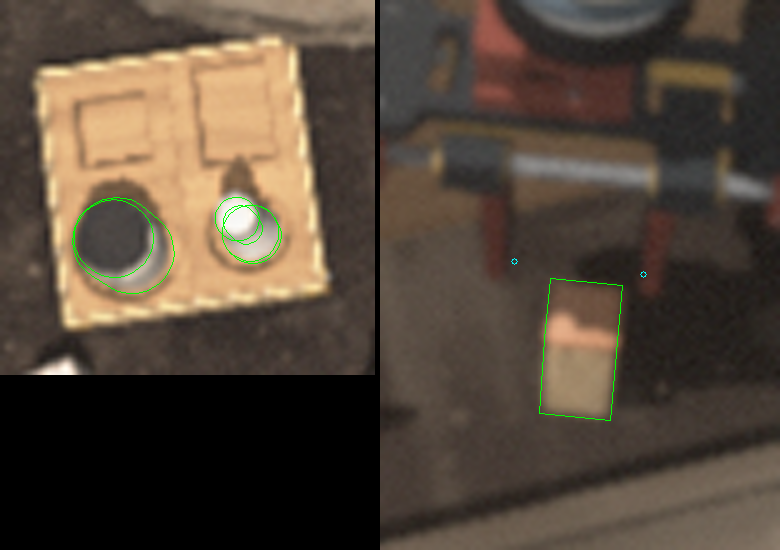

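Jar and pestle stand upright in their wells and match the overlay. The fingers straddle the stamp, tips at (495,278) and (650,297), and look a little lower than the 30 mm bias predicts. I go down to a mid-height grip.

```bash
python3 -m inch '[[[0,4,20,0,0,0,60],[0,4,40,0,0,0,60],[0,4,52,0,0,0,60],[0,4,58,0,0,0,60],[0,4,61,0,0,0,60],[0,4,61,0,0,0,60],[0,4,61,0,0,0,60]]]'; python3 -m inch '[[[0,0,0,0,0,0,0],[0,0,0,0,0,0,0],[0,0,0,0,0,0,0],[0,0,0,0,0,0,0],[0,0,0,0,0,0,0],[0,0,0,0,0,0,0],[0,0,0,0,0,0,0]]]'; python3 plan.py
```

```text
t: 15.55
ee_pos: [565.6, -319.3, 17.0]
orientation: [2.36, 2.072, 0.001]
ft_force: [-0.4, 0.2, 0.5]
width: 52.9
grasp_force: 0.0
t: 16.25
ee_pos: [565.3, -319.1, 16.4]
orientation: [2.361, 2.072, 0.0]
ft_force: [-0.4, 0.5, 1.6]
width: 30.0
grasp_force: 30.0
t 16.2 pos [ 565.3 -319.1   16.4] yang -0.130 w 30.0 q [-0.53  0.71  1.66 -0.    0.77 -0.4 ] F [-0.4  0.5  1.6]
```

```bash
python3 -m inch '[[[0,0,-6,0,0,0,0],[0,0,-25,0,0,0,0],[0,0,-55,0,0,0,0],[0,0,-90,0,0,0,0],[0,0,-130,0,0,0,0],[0,0,-170,0,0,0,0],[0,0,-205,0,0,0,0],[0,0,-225,0,0,0,0],[0,0,-225,0,0,0,0],[0,0,-225,0,0,0,0]]]'; python3 plan.py 627.5,317.0,240,1.709 627.5,317,80,1.709
```

```text
t: 17.25
ee_pos: [564.7, -318.7, 240.7]
orientation: [-2.361, -2.072, 0.0]
ft_force: [0.1, 0.1, -1.6]
width: 30.1
grasp_force: 30.0
t 17.2 pos [ 564.7 -318.7  240.7] yang -0.130 w 30.1 q [-0.53  0.43  1.55 -0.    1.17 -0.4 ] F [ 0.1  0.1 -1.6]
[638.5, -20.1, 0.8] [-0.0, -0.0, -1.839] rows>= 12.8
[638.4, -20.0, 160.8] [-0.0, -0.0, -1.839] rows>= 3.2
```

```bash
python3 -m inch '[[[25,0,0,0,0,-0.12,0],[65,-2,0,0,0,-0.26,0],[110,-3,0,0,0,-0.4,0],[155,-5,0,0,0,-0.54,0],[200,-6,0,0,0,-0.68,0],[245,-8,0,0,0,-0.82,0],[290,-9,0,0,0,-0.96,0],[335,-10,0,0,0,-1.1,0],[380,-12,0,0,0,-1.24,0],[425,-13,0,0,0,-1.38,0],[470,-15,0,0,0,-1.52,0],[515,-16,0,0,0,-1.64,0],[560,-18,0,0,0,-1.74,0],[600,-19,0,0,0,-1.8,0],[628,-20,0,0,0,-1.839,0],[638.5,-20,0,0,0,-1.839,0],[638.5,-20,0,0,0,-1.839,0],[638.5,-20,0,0,0,-1.839,0]]]'; python3 plan.py 627.5,317.0,70,1.709 627.5,317,27,1.709
```

```text
t: 19.05
ee_pos: [627.5, 315.4, 239.9]
orientation: [0.215, -3.132, 0.002]
ft_force: [0.3, 0.0, -0.2]
width: 29.9
grasp_force: 30.0
t 19.1 pos [627.5 315.4 239.9] yang 1.708 w 29.9 q [ 0.45  0.51  1.42 -0.    1.22 -1.26] F [ 0.3  0.  -0.2]
[-0.6, 1.8, 169.9] [-0.001, -0.002, -0.001] rows>= 3.4
[-0.7, 1.9, 212.9] [-0.001, -0.002, -0.001] rows>= 0.9
```

```bash
python3 -m inch '[[[0,1,30,0,0,0,0],[0,1,70,0,0,0,0],[0,1,110,0,0,0,0],[0,1,145,0,0,0,0],[0,1,170,0,0,0,0],[0,1,180,0,0,0,0],[0,1,180,0,0,0,0],[0,1,180,0,0,0,0]]]'; python3 plan.py 627.5,317.0,27,1.709
```

```text
t: 19.85
ee_pos: [628.9, 317.4, 62.5]
orientation: [-0.215, 3.133, 0.001]
ft_force: [-0.0, -0.8, -1.0]
width: 30.0
grasp_force: 30.0
t 19.9 pos [628.9 317.4  62.5] yang 1.708 w 30.0 q [ 0.45  0.71  1.52 -0.    0.92 -1.26] F [-0.  -0.8 -1. ]
[1.5, -0.2, 35.5] [0.0, 0.002, -0.001] rows>= 0.7
```

Run:
```python
from fit import *
b=snap("side","pics/s6.png"); o=status.get_obs(); p=o["ee_pos"]; print(p)
k=5; q=proj(b,[[627,317,60]])[0].astype(int); u,v=q[0]-60,q[1]-60
im=cv2.resize(b["frame"][v:v+110,u:u+120],None,fx=k,fy=k,interpolation=cv2.INTER_CUBIC)[:,:,::-1].copy()
f=lambda P:((proj(b,P)-[u,v]+.5)*k-.5).round().astype(np.int32)
cv2.polylines(im,[cv2.convexHull(f(xf(box(30,30,0,56),626.3,317.1,.138)+[0,0,p[2]-16.4]))],True,(0,255,0),1)
cv2.polylines(im,[cv2.convexHull(f(xf(box(45,45,24,24),626.3,317.1,.138)))],True,(255,0,0),1)
cv2.imwrite("pics/p6.png",im)
```

```text
[629.19055604 317.73481431  63.08727747]
```

View pics/p6.png

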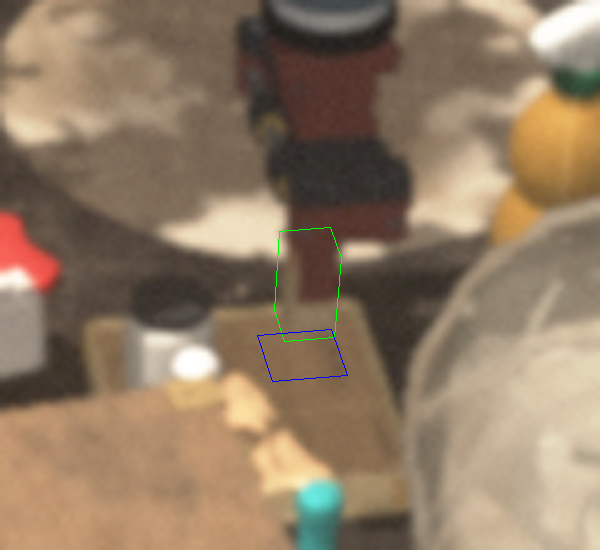

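The held stamp follows the model above its square well outline at (300,355). Guarded descent.

```bash
python3 -m inch '[[[1.5,0,8,0,0,0,0],[1.5,0,16,0,0,0,0],[1.5,0,22,0,0,0,0],[1.5,0,25,0,0,0,0],[1.5,0,27,0,0,0,0],[1.5,0,27,0,0,0,0]]]'; python3 -m inch '[[[0,0,2,0,0,0,0],[0,0,4,0,0,0,0],[0,0,6,0,0,0,0],[0,0,6,0,0,0,0]]]'; python3 plan.py 626.8,317.0,27,1.709
```

```text
t: 20.5
ee_pos: [626.3, 317.5, 33.7]
orientation: [0.217, -3.134, 0.0]
ft_force: [-0.5, 1.3, -0.8]
width: 29.9
grasp_force: 30.0
t: 20.9
ee_pos: [626.3, 317.4, 27.9]
orientation: [0.217, -3.134, 0.0]
ft_force: [0.8, -0.0, 0.0]
width: 30.2
grasp_force: 30.0
t 20.9 pos [626.3 317.4  27.9] yang 1.709 w 30.2 q [ 0.45  0.75  1.53 -0.    0.86 -1.26] F [ 0.8 -0.   0. ]
[-0.5, -0.5, 0.9] [-0.0, -0.0, 0.0] rows>= 0.0
```

```bash
python3 -m inch '[[[0,0,1,0,0,0,0],[0,0,2,0,0,0,0],[0,0,2,0,0,0,0]]]'; python3 plan.py
```

```text
t: 21.2
ee_pos: [626.6, 317.6, 26.4]
orientation: [-0.217, 3.134, 0.0]
ft_force: [-0.1, 0.0, 0.4]
width: 30.1
grasp_force: 30.0
t 21.2 pos [626.6 317.6  26.4] yang 1.709 w 30.1 q [ 0.45  0.75  1.53 -0.    0.86 -1.26] F [-0.1  0.   0.4]
```

```bash
python3 -m inch '[[[0,0,1,0,0,0,0],[0,0,1,0,0,0,0]]]'; python3 -m inch '[[[0,0,1,0,0,0,0],[0,0,1,0,0,0,0]]]'
```

```text
t: 21.4
ee_pos: [626.6, 317.6, 26.4]
orientation: [-0.217, 3.134, 0.0]
ft_force: [-2.6, -0.8, 8.8]
width: 29.9
grasp_force: 30.0
t: 21.6
ee_pos: [626.7, 317.6, 26.4]
orientation: [-0.217, 3.134, 0.0]
ft_force: [-5.4, -2.0, 16.2]
width: 29.7
grasp_force: 30.0
```

```bash
python3 -m inch '[[[0,0,-2,0,0,0,52],[0,0,-2,0,0,0,52],[0,0,-2,0,0,0,52],[0,0,-2,0,0,0,52],[0,0,-2,0,0,0,52],[0,0,-20,0,0,0,52],[0,0,-60,0,0,0,52],[0,0,-110,0,0,0,52],[0,0,-160,0,0,0,70],[0,0,-213,0,0,0,70],[0,0,-213,0,0,0,70],[0,0,-213,0,0,0,70]]]'; python3 plan.py 447.7,-343.9,240,0.43 447.7,-343.9,90,0.43
```

```text
t: 22.8
ee_pos: [627.3, 318.0, 240.5]
orientation: [-0.217, 3.13, 0.003]
ft_force: [0.3, -0.2, -0.1]
width: 61.7
grasp_force: 0.0
t 22.8 pos [627.3 318.  240.5] yang 1.709 w 61.7 q [ 0.45  0.51  1.42  0.    1.21 -1.26] F [ 0.3 -0.2 -0.1]
[269.1, -630.8, -1.7] [0.004, 0.003, 1.279] rows>= 13.7
[269.8, -631.1, 148.3] [0.004, 0.003, 1.279] rows>= 3.0
```

```bash
python3 -m inch '[[[269,-631,0,0,0,1.279,70],[269,-631,0,0,0,1.279,70],[269,-631,0,0,0,1.279,70],[269,-631,0,0,0,1.279,70],[269,-631,0,0,0,1.279,70],[269,-631,0,0,0,1.279,70],[269,-631,0,0,0,1.279,70],[269,-631,0,0,0,1.279,70],[269,-631,0,0,0,1.279,70],[269,-631,0,0,0,1.279,70],[269,-631,0,0,0,1.279,70],[269,-631,0,0,0,1.279,70],[269,-631,0,0,0,1.279,70],[269,-631,0,0,0,1.279,70],[269,-631,0,0,0,1.279,70],[269,-631,0,0,0,1.279,70],[269,-631,0,0,0,1.279,70],[269,-631,0,0,0,1.279,70]]]'; python3 plan.py 447.7,-343.9,80,0.43 447.7,-343.9,17,0.43
```

```text
t: 24.6
ee_pos: [447.1, -343.0, 236.8]
orientation: [-1.694, -2.645, -0.0]
ft_force: [0.5, 0.5, 0.0]
width: 61.6
grasp_force: 0.0
t 24.6 pos [ 447.1 -343.   236.8] yang 0.432 w 61.6 q [-0.68  0.3   1.74  0.    1.1  -1.11] F [0.5 0.5 0. ]
[-1.2, 0.2, 156.8] [-0.0, -0.001, 0.002] rows>= 3.1
[-1.3, 0.2, 219.8] [-0.0, -0.001, 0.002] rows>= 1.3
```

```bash
python3 -m inch '[[[-1,0,40,0,0,0,70],[-1,0,80,0,0,0,70],[-1,0,120,0,0,0,70],[-1,0,155,0,0,0,70],[-1,0,155,0,0,0,70],[-1,0,180,0,0,0,70],[-1,0,200,0,0,0,70],[-1,0,212,0,0,0,70],[-1,0,219,0,0,0,70],[-1,0,219,0,0,0,70],[-1,0,219,0,0,0,70]]]'; python3 -m inch '[[[0,0,0,0,0,0,0],[0,0,0,0,0,0,0],[0,0,0,0,0,0,0],[0,0,0,0,0,0,0],[0,0,0,0,0,0,0],[0,0,0,0,0,0,0]]]'; python3 plan.py 447.7,-343.9,17,0.43
```

```text
t: 25.7
ee_pos: [448.0, -345.7, 19.1]
orientation: [1.695, 2.643, -0.0]
ft_force: [0.7, 0.2, -0.8]
width: 61.6
grasp_force: 0.0
t: 26.3
ee_pos: [447.7, -345.7, 18.7]
orientation: [1.696, 2.643, -0.0]
ft_force: [-0.2, 0.9, 5.5]
width: 42.0
grasp_force: 30.0
t 26.3 pos [ 447.7 -345.7   18.7] yang 0.430 w 42.0 q [-0.68  0.62  1.86  0.    0.66 -1.11] F [-0.2  0.9  5.5]
[1.6, 0.7, 1.7] [0.0, 0.001, -0.0] rows>= 0.0
```

```bash
python3 -m inch '[[[0,0,-6,0,0,0,0],[0,0,-25,0,0,0,0],[0,0,-55,0,0,0,0],[0,0,-95,0,0,0,0],[0,0,-135,0,0,0,0],[0,0,-175,0,0,0,0],[0,0,-205,0,0,0,0],[0,0,-225,0,0,0,0],[0,0,-225,0,0,0,0],[0,0,-225,0,0,0,0]]]'; python3 plan.py 475,170,243,0.138 475,170,40,0.138
```

```text
t: 27.3
ee_pos: [446.9, -345.1, 242.7]
orientation: [-1.696, -2.644, 0.0]
ft_force: [-0.4, 0.2, -0.5]
width: 41.6
grasp_force: 30.0
t 27.3 pos [ 446.9 -345.1  242.7] yang 0.430 w 41.6 q [-0.68  0.3   1.74 -0.    1.11 -1.11] F [-0.4  0.2 -0.5]
[456.5, 240.3, -0.2] [-0.0, -0.0, 0.292] rows>= 10.3
[456.5, 240.3, 202.8] [-0.0, -0.0, 0.292] rows>= 4.1
```

```bash
python3 -m inch '[[[20,11,0,0,0,0.02,0],[55,29,0,0,0,0.05,0],[97,51,0,0,0,0.08,0],[140,74,0,0,0,0.1,0],[183,96,0,0,0,0.13,0],[226,119,0,0,0,0.16,0],[269,142,0,0,0,0.19,0],[312,164,0,0,0,0.22,0],[355,187,0,0,0,0.25,0],[398,210,0,0,0,0.28,0],[433,228,0,0,0,0.292,0],[453,238,0,0,0,0.292,0],[456.5,240,0,0,0,0.292,0],[456.5,240,0,0,0,0.292,0],[456.5,240,40,0,0,0.292,0],[456.5,240,85,0,0,0.292,0],[456.5,240,130,0,0,0.292,0],[456.5,240,170,0,0,0.292,0],[456.5,240,190,0,0,0.292,0],[456.5,240,190,0,0,0.292,0]]]'; python3 plan.py 475,170,19,0.138
```

```text
t: 29.3
ee_pos: [472.4, 167.2, 50.0]
orientation: [-2.063, -2.365, 0.01]
ft_force: [-0.0, -0.6, -0.8]
width: 41.8
grasp_force: 30.0
t 29.3 pos [472.4 167.2  50. ] yang 0.136 w 41.8 q [ 0.32  0.5   1.99 -0.    0.66  0.18] F [-0.  -0.6 -0.8]
[2.5, 3.1, 31.0] [-0.007, 0.002, -0.002] rows>= 0.6
```

```bash
python3 -m inch '[[[0,0,10,0,0,0,0],[0,0,20,0,0,0,0],[0,0,26,0,0,0,0],[0,0,29,0,0,0,0],[0,0,30,0,0,0,0],[0,0,30,0,0,0,0]]]'; python3 -m inch '[[[0,0,1,0,0,0,0],[0,0,1,0,0,0,0]]]'
```

```text
t: 29.9
ee_pos: [475.4, 169.7, 23.4]
orientation: [2.063, 2.369, 0.001]
ft_force: [-0.6, 0.7, -1.2]
width: 41.6
grasp_force: 30.0
t: 30.1
ee_pos: [475.3, 169.7, 22.4]
orientation: [2.063, 2.369, 0.001]
ft_force: [-0.1, 0.1, -0.7]
width: 42.0
grasp_force: 30.0
```

```bash
python3 -m inch '[[[0,0,2,0,0,0,0],[0,0,3,0,0,0,0],[0,0,3,0,0,0,0]]]'; python3 -m inch '[[[0,0,1,0,0,0,0],[0,0,1,0,0,0,0]]]'
```

```text
t: 30.4
ee_pos: [475.1, 169.5, 19.0]
orientation: [-2.063, -2.369, 0.0]
ft_force: [-0.5, 0.6, -0.2]
width: 41.9
grasp_force: 30.0
t: 30.6
ee_pos: [475.2, 169.6, 18.7]
orientation: [-2.063, -2.369, 0.0]
ft_force: [-1.9, -1.3, 7.3]
width: 41.6
grasp_force: 30.0
```

```bash
python3 -m inch '[[[0,0,0,0,0,0,65],[0,0,0,0,0,0,65],[0,0,0,0,0,0,65],[0,0,0,0,0,0,65],[0,0,0,0,0,0,65],[0,0,-20,0,0,0,65],[0,0,-50,0,0,0,65],[0,0,-70,0,0,0,60],[0,0,-70,0,0,0,60],[0,0,-70,0,0,0,60]]]'; python3 plan.py 475.2,169.6,89,1.709 475.2,169.6,17,1.709
python3 - <<'E'
from fit import *
t=snap("top"); I=t["frame"].astype(float)
# is the tile (orange) upright at its set-down place? fit if visible
q=proj(t,[[475,170,30]])[0].astype(int); c=I[q[1]-12:q[1]+13,q[0]-14:q[0]+15]; print(q,((c[...,0]-c[...,2])>60).sum())
E
```

```text
t: 31.6
ee_pos: [475.3, 169.6, 88.2]
orientation: [2.063, 2.369, 0.001]
ft_force: [-0.4, 0.4, -1.0]
width: 52.4
grasp_force: 0.0
t 31.6 pos [475.3 169.6  88.2] yang 0.138 w 52.4 q [ 0.32  0.44  1.97 -0.    0.73  0.18] F [-0.4  0.4 -1. ]
[-0.0, -0.1, -0.8] [0.001, 0.001, -1.571] rows>= 0.0
[-0.0, -0.1, 71.2] [0.001, 0.001, -1.571] rows>= 1.4
[227 222] 0
```

```bash
python3 -m inch '[[[0,0,0,0,0,-1.571,50],[0,0,0,0,0,-1.571,50],[0,0,0,0,0,-1.571,50],[0,0,0,0,0,-1.571,50],[0,0,0,0,0,-1.571,50],[0,0,0,0,0,-1.571,50],[0,0,0,0,0,-1.571,50],[0,0,0,0,0,-1.571,50],[0,0,0,0,0,-1.571,50],[0,0,0,0,0,-1.571,50],[0,0,0,0,0,-1.571,50],[0,0,0,0,0,-1.571,50],[0,0,0,0,0,-1.571,50],[0,0,25,0,0,-1.571,50],[0,0,50,0,0,-1.571,50],[0,0,64,0,0,-1.571,50],[0,0,71,0,0,-1.571,50],[0,0,71,0,0,-1.571,50]]]'; python3 -m inch '[[[0,0,0,0,0,0,0],[0,0,0,0,0,0,0],[0,0,0,0,0,0,0],[0,0,0,0,0,0,0],[0,0,0,0,0,0,0],[0,0,0,0,0,0,0],[0,0,0,0,0,0,0],[0,0,0,0,0,0,0]]]'; python3 plan.py 637.1,239.8,100,1.709 637.1,239.8,30,1.709
```

```text
t: 33.45
ee_pos: [474.6, 169.4, 16.4]
orientation: [0.216, -3.132, 0.001]
ft_force: [-0.4, 0.8, 0.2]
width: 43.6
grasp_force: 0.0
t: 34.25
ee_pos: [475.4, 169.6, 17.5]
orientation: [-0.217, 3.134, 0.0]
ft_force: [-1.4, 0.7, 4.9]
width: 8.8
grasp_force: 30.0
t 34.2 pos [475.4 169.6  17.5] yang 1.709 w 8.8 q [ 0.32  0.57  1.99 -0.    0.58 -1.39] F [-1.4  0.7  4.9]
[-169.9, 47.2, -82.4] [0.0, 0.0, 0.0] rows>= 3.9
[-169.9, 47.2, -12.4] [0.0, 0.0, 0.0] rows>= 1.4
```

```bash
python3 -m inch '[[[0,0,-6,0,0,0,0],[0,0,-25,0,0,0,0],[0,0,-55,0,0,0,0],[0,0,-90,0,0,0,0],[0,0,-113,0,0,0,0],[0,0,-115,0,0,0,0],[-25,7,-115,0,0,0,0],[-60,17,-115,0,0,0,0],[-95,26,-115,0,0,0,0],[-130,36,-115,0,0,0,0],[-158,44,-115,0,0,0,0],[-170,47,-115,0,0,0,0],[-170,47,-115,0,0,0,0],[-170,47,-95,0,0,0,0],[-170,47,-70,0,0,0,0],[-170,47,-55,0,0,0,0],[-170,47,-50,0,0,0,0],[-170,47,-50,0,0,0,0],[-170,47,-50,0,0,0,0]]]'; python3 plan.py 637.1,239.8,28,1.709
```

```text
t: 36.15
ee_pos: [637.5, 239.7, 67.9]
orientation: [-0.217, 3.133, 0.0]
ft_force: [-1.0, 0.0, -1.2]
width: 8.9
grasp_force: 30.0
t 36.1 pos [637.5 239.7  67.9] yang 1.709 w 8.9 q [ 0.34  0.67  1.57 -0.    0.9  -1.37] F [-1.   0.  -1.2]
[0.4, 0.2, 39.9] [0.0, 0.001, 0.0] rows>= 0.8
```

```bash
python3 -m inch '[[[0,0,8,0,0,0,0],[0,0,16,0,0,0,0],[0,0,24,0,0,0,0],[0,0,30,0,0,0,0],[0,0,35,0,0,0,0],[0,0,35,0,0,0,0]]]'; python3 -m inch '[[[0,0,1.5,0,0,0,0],[0,0,3,0,0,0,0],[0,0,3,0,0,0,0]]]'
```

```text
t: 36.75
ee_pos: [636.5, 239.3, 31.1]
orientation: [0.217, -3.133, 0.001]
ft_force: [0.2, 0.3, -0.9]
width: 8.6
grasp_force: 30.0
t: 37.05
ee_pos: [637.2, 239.6, 29.2]
orientation: [-0.217, 3.134, 0.0]
ft_force: [-0.1, 0.0, -0.8]
width: 9.1
grasp_force: 30.0
```

```bash
python3 -m inch '[[[0,0,1.5,0,0,0,0],[0,0,1.5,0,0,0,0]]]'; python3 -m inch '[[[0,0,1,0,0,0,0],[0,0,1,0,0,0,0]]]'
```

```text
t: 37.25
ee_pos: [637.1, 239.6, 27.7]
orientation: [-0.217, 3.134, 0.0]
ft_force: [-0.3, 0.6, -1.1]
width: 8.8
grasp_force: 30.0
t: 37.45
ee_pos: [637.1, 239.5, 27.6]
orientation: [-0.217, 3.134, 0.0]
ft_force: [-2.2, -0.4, 5.7]
width: 8.8
grasp_force: 30.0
```

Contact came 10.1 mm above the set-down height, exactly the well floor. I release, retract and check.

```bash
python3 -m inch '[[[0,0,0,0,0,0,40],[0,0,0,0,0,0,40],[0,0,0,0,0,0,40],[0,0,0,0,0,0,40],[0,0,-20,0,0,0,40],[0,0,-60,0,0,0,40],[0,0,-110,0,0,0,40],[0,0,-160,0,0,0,40],[0,0,-210,0,0,0,40],[0,0,-210,0,0,0,40],[0,0,-210,0,0,0,40]]]'
python3 plan.py 400,-150,238,0.5
```

```text
t: 38.55
ee_pos: [637.7, 239.8, 238.2]
orientation: [-0.217, 3.131, 0.001]
ft_force: [-0.4, -0.8, -1.4]
width: 35.2
grasp_force: 0.0
t 38.5 pos [637.7 239.8 238.2] yang 1.709 w 35.2 q [ 0.34  0.48  1.47  0.    1.19 -1.37] F [-0.4 -0.8 -1.4]
[289.1, -353.3, -0.9] [0.002, 0.002, 1.209] rows>= 9.1
```

```bash
python3 -m inch '[[[289,-353,0,0,0,1.209,40],[289,-353,0,0,0,1.209,40],[289,-353,0,0,0,1.209,40],[289,-353,0,0,0,1.209,40],[289,-353,0,0,0,1.209,40],[289,-353,0,0,0,1.209,40],[289,-353,0,0,0,1.209,40],[289,-353,0,0,0,1.209,40],[289,-353,0,0,0,1.209,40],[289,-353,0,0,0,1.209,40],[289,-353,0,0,0,1.209,40],[289,-353,0,0,0,1.209,40]]]' | head -3
python3 - <<'E'
from fit import *
b=snap("side","pics/s9.png"); t=snap("top","pics/t9.png"); k=5
W=[("jar",549.1,306.3,10,0),("pestle",559.8,229,10,0),("stamp",626.3,317.1,10,.138),("tile",637.1,239.8,10,.138)]
def crop(d,u,v,w,h,ov):
    im=cv2.resize(d["frame"][v:v+h,u:u+w],None,fx=k,fy=k,interpolation=cv2.INTER_CUBIC)[:,:,::-1].copy()
    f=lambda P:((proj(d,P)-[u,v]+.5)*k-.5).round().astype(np.int32)
    if ov:
        for n,x,y,z,a in W:
            for P in parts[n]: cv2.polylines(im,[cv2.convexHull(f(xf(P,x,y,a)+[0,0,z]))],True,(0,255,0),1)
    return im
C=np.zeros((600,800,3),np.uint8)
A=crop(t,155,145,80,100,True); C[:500,:400]=A
B=crop(b,235,95,79,75,True); C[:375,405:800]=B
s=crop(b,160,300,70,44,False); C[380:600,405:755]=s
r=crop(t,372,250,40,19,False); C[503:598,:200]=r
cv2.imwrite("pics/p9.png",C)
E
```

```text
t: 39.75
ee_pos: [399.4, -149.2, 235.8]
orientation: [-1.602, -2.7, -0.0]
```

View pics/p9.png

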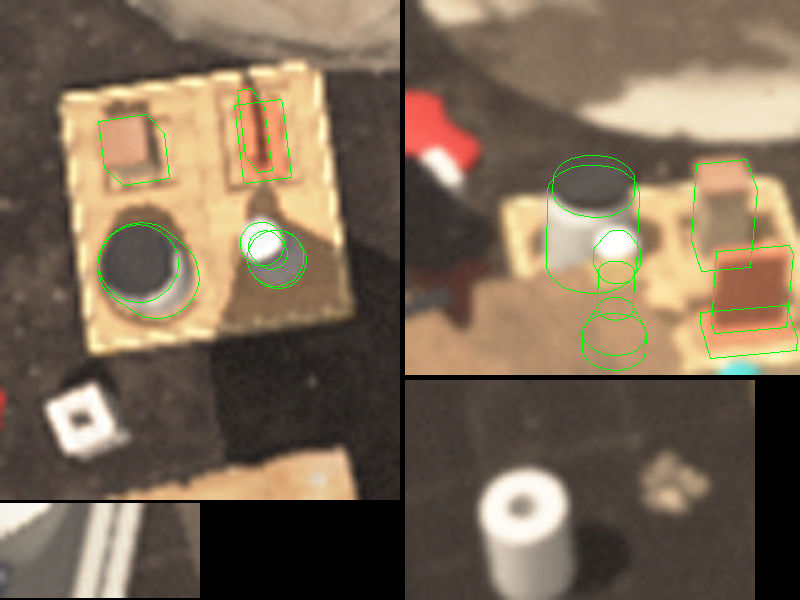

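The last picture shows all four pieces upright, inside their well outlines and matching the models: jar (140,263), pestle (265,243), stamp (130,140) and tile (262,135). Square prop (82,420) and round prop (525,530) are still standing where they were. The arm is clear, so I hand in.

```bash
python3 -c "
from workcell import ctrl; print(ctrl.close_job())"
```

```text
the job is handed in; nothing more can be done
None
```

I packed the jar, pestle, stamp and tile upright in their own wells, left both kiln props standing where they were, and handed the job in at about 40 s; the hand-in returned no verdict.

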